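Find and seat the rocking cover on the sprung sample holders

TASK

One of the four identical round grey covers on the aluminium plate is not seated on its sprung holder: it rocks when its edge is pressed. Press the covers lightly near their edges with the fingertips to find it, then press that one firmly in the middle until it is fully down, level and no longer rocks; never press hard on a cover that is seated. Do not lift any cover, do not disturb the things standing around, and end with the hand clear.

Things in the scene. Friction and masses are not known exactly. Their poses are not given: they have to be found in the camera images.
- base_plate: fixed square aluminium plate 230 x 230 mm, upper face 22 mm above the work surface, with four round holders on it; origin at the centre of its underside, on the work surface; x and y along its sides
- cover_a: one of four identical round grey caps 84 mm across, flat on top, lying loose over a 76 mm steel holder with a 12 mm deep skirt; this one at the far left corner of the plate (60 mm from its centre along each side); origin at the centre of its top face (53 mm above the work surface at the start, for all four), z up. Any of the four may be the unseated one.
- cover_b: one of four identical round grey caps 84 mm across, flat on top, lying loose over a 76 mm steel holder with a 12 mm deep skirt; this one at the far right corner of the plate (60 mm from its centre along each side); origin at the centre of its top face (53 mm above the work surface at the start, for all four), z up. Any of the four may be the unseated one.
- cover_c: one of four identical round grey caps 84 mm across, flat on top, lying loose over a 76 mm steel holder with a 12 mm deep skirt; this one at the near left corner of the plate (60 mm from its centre along each side); origin at the centre of its top face (53 mm above the work surface at the start, for all four), z up. Any of the four may be the unseated one.
- cover_d: one of four identical round grey caps 84 mm across, flat on top, lying loose over a 76 mm steel holder with a 12 mm deep skirt; this one at the near right corner of the plate (60 mm from its centre along each side); origin at the centre of its top face (53 mm above the work surface at the start, for all four), z up. Any of the four may be the unseated one.
- plate_top (a point): centre of the plate's upper face. Each holder stands on a spring: preload 1.5 N, then 1.5 N/mm, sinking 9 mm at most. A seated cover lies on a ring of pips 35 mm from its centre; pressed up to 33 mm from the centre it stays level and just sinks with its holder. The holder of the unseated cover is 3.5 mm shorter, so once seated it lies that much lower than the others.
- plug (a joint): stiff plug, 4 mm in radius, under the middle of the unseated cover: 0 = up, 0.0035 m = in, cover seated. A light press 32 mm off centre tips the cover 0.1 rad (it gives 2 to 3 mm before it resists); it levels when let go. Pressed in the middle the plug yields only above 13 N, slowly (hold 17 to 20 N for 0.8 s), and stays in; meanwhile the holder sinks 9 mm and springs back.
- spring_1 (a joint): sinking (m) of one of the three holders whose covers are seated, 0 = up; which place it stands in is not told. 10 N sink it about 6 mm, the most it may be pressed
- spring_2 (a joint): sinking (m) of one of the three holders whose covers are seated, 0 = up; which place it stands in is not told. 10 N sink it about 6 mm, the most it may be pressed
- spring_3 (a joint): sinking (m) of one of the three holders whose covers are seated, 0 = up; which place it stands in is not told. 10 N sink it about 6 mm, the most it may be pressed
- vial: bystander, loose: small capped glass vial, 24 mm across, 55 mm tall, standing on the plate midway between the four covers; origin at the centre of its underside
- screw_jar: bystander, loose: plastic screw-cap jar, 59 mm across, 70 mm tall, behind the plate; origin at the centre of its underside
- label_roll: bystander, loose: roll of labels, 59 mm across, 25 mm tall, behind the plate; origin at the centre of its underside
- filter_holder: bystander, loose: small round white filter holder, 46 mm across, 8 mm thick, to the right of the plate; origin at the centre of its underside
- marker: bystander, loose: felt pen 135 mm long, 13 mm thick, lying in front of the plate; origin at the centre of its underside
- coin_card: bystander, loose: white square specimen card 46 x 46 x 10 mm, to the left of the plate; origin at the centre of its underside
- tape: bystander, loose: roll of black tape, 70 mm across, 19 mm tall, to the left of the plate; origin at the centre of its underside

How it is judged:
By the outcome, as a careful person would: the job done as asked, in the order asked, and still so for the second after the job is handed in, with the robot touching nothing.
It also fails if it takes over 61 s, if anything falls off the work surface, if the arm or the gripper's body presses on something with over 40 N, if the wrist force passes 120 N, or if a joint passes its speed limit or range.

ROBOT

A 6-joint arm with a two-finger parallel gripper is mounted at the origin on a cart in front of the work surface, level with it; the furniture and walls round the work are solid. World frame = base frame: x ahead of the robot, y to its left, z up, the work surface at z = 0. Lengths are in m, angles in rad, forces in N, time in s.
With the tool pointing down it reaches from about 0.275 to 0.825 m from the base axis. Payload 4.9 kg.
Tool frame: the origin (TCP) lies on the centre line of the jaws, within the pads' length; the fingertips stand 11 mm ahead of it and the grasp point (between the pads) lies 8 mm behind it; z points along the fingers, y is the line along which they close (so a half turn about z gives the same grasp; the last joint's range is limited). The gripper opens to 85 mm and grips with 20 to 120 N. Pads are 22 mm wide; open, the fingers measure 114 mm over their backs; the gripper's body (76 mm by 85 mm) begins 54 mm behind the grasp point. The pads swing forward as they close: fully open they stand 13 mm farther back than shut.
Start: joints at [-1.357, 0.326, -0.193, 1.052, 0, 1.437], TCP at [0.187, -0.517, 0.242] pointing down, gripper open.
Joint ranges: [-2.65, 2.65], [-0.97, 1.79], [-1.3, 1.35], [-1.93, 2.1], [-1.47, 1.37], [-3.14, 3.14]. Speed limits (rad/s): [2.57, 2.57, 3.14, 3.14, 3.14, 3.14].

INTERFACE

Orientations are given as a unit quaternion [w, x, y, z].
In Python, from cell import * gives the robot as it stands. Calls block until the motion is done:
- move_pose(position, orientation): joint-space move of the TCP to a pose.
- move_linear(position, speed=0.15, rotation=None, until_force=None): straight line of the TCP; rotation=None keeps the orientation; speed is the mean speed in m/s. With until_force (N) it stops when the force on the tool has changed by that much, and returns True; else False.
- goto_joints(angles): joint-space move.
- set_gripper(opening, grasp_force=None): opening from 0.0 (shut) to 1.0 (fully open); grasp_force is the grip in N (None keeps the last); returns when the fingers have stopped.
- wait(seconds).
- solve_ik(position, orientation): joint angles nearest the present ones, or None.
- camera(name): name is "scene" or "top" or "wrist"; returns (picture, depth): 420x560x3 uint8, red, green, blue; 420x560 float32, m along the optical axis (not along the pixel's ray), 0 where there is no reading.
- calibration(name): a dict with "mtx" (3x3 intrinsics, pixels), "extrinsics" (4x4, takes a point from world to camera coordinates); the wrist camera has in their place "hand_eye" (4x4, takes a point from camera to tool coordinates, whose origin is the TCP and whose axes are the flange's). Camera axes: x right, y down, z forward; pixel columns grow to the right and rows downward; lengths in m; the calibration is good to about 2 mm. A picture is of the moment at which its call begins: read the wrist's pose just before it. calibration takes no time and is no camera call.
A pose or a line that the arm cannot do raises PlanningError and nothing moves.
- close_job(): hands the job in; it is judged then, once.
Trained networks look in the newest picture that a camera, given by its name, has taken for a name from the list of things; names that differ only in an ending like _2 or _b are one class to them, and where a whole thing is asked for, a point or a joint stands for the part that bears it (a point fixed in the world has none). Each returns a list of dicts, best first, with "p" (0 to 1); they miss things now and then, are a little off and sometimes report something else, mostly with a low value. They report only what shows in the picture. A call takes as long as a camera call.
- boxes_of(camera, thing): "location" ([x, y, z] in m, in world coordinates, good to about 4 mm: the middle of the surface that is visible of it).
- mark_of(camera, thing): "location" ([x, y, z] in m, in world coordinates, good to about 4 mm: a listed point, or the origin of a listed thing).
Readings, each from a call of its own:
- get_clock(): time.
- get_joint_positions(): joint angles.
- get_joint_vel(): joint speeds.
- get_joint_efforts(): joint torques, N m.
- get_position(): TCP position.
- get_tool_rot(): TCP orientation.
- get_ft_force(): force on the tool from outside, world axes, zero at the start.
- get_moment(): the same for the moment, N m.
- get_gripper_width(): opening from 0.0 (shut) to 1.0 (fully open).
- get_finger_force(): force on a finger pad.
Only numpy, scipy, OpenCV 4.12 (cv2) and the standard library are available. Lean on these libraries where they do the work, as an engineer would, in place of code of your own. Each camera call takes 0.05 s, during which the arm holds its last target. There are 200 camera calls.

## Working session

There is one attempt and no reset: what is moved stays moved. The work goes in short steps, each a Python script; the robot and the scene stay as the last script left them, time stands still between calls to the robot, and variables do not carry over. Pictures are saved under pics/ and viewed, at most 10 in all, crops included, and the job is handed in when it is done.

```bash
mkdir -p pics; ls; python3 - <<'E'
from cell import *
import cv2,numpy as np
for n in ("top","scene"):
    im,d=camera(n); cv2.imwrite(f"pics/{n}0.png",im[:,:,::-1])
    for t in ("cover_a","base_plate","vial","screw_jar"):
        print(n,t,[(np.round(r["location"],3).tolist(),round(r["p"],2)) for r in mark_of(n,t)][:6])
print(get_clock(),get_position(),get_tool_rot(),get_ft_force())
E
```

```text
cell.py
pics
top cover_a [([0.588, -0.199, 0.051], 0.82), ([0.613, -0.083, 0.054], 0.81), ([0.469, -0.161, 0.055], 0.81), ([0.5, -0.048, 0.053], 0.72)]
top base_plate [([0.538, -0.121, -0.001], 0.87), ([0.537, -0.126, 0.024], 0.35)]
top vial [([0.538, -0.128, 0.025], 0.53)]
top screw_jar [([0.706, -0.173, 0.001], 0.6)]
scene cover_a [([0.465, -0.169, 0.052], 0.93), ([0.618, -0.081, 0.056], 0.87), ([0.58, -0.195, 0.057], 0.84), ([0.499, -0.05, 0.055], 0.64)]
scene base_plate []
scene vial [([0.537, -0.125, 0.024], 0.9)]
scene screw_jar [([0.705, -0.166, -0.002], 0.81), ([0.525, -0.27, -0.0], 0.28)]
0.5 [ 0.18748421 -0.51705196  0.24224721] [-4.32444866e-05  9.84913573e-01  1.73046961e-01 -4.23976861e-06] [-0.1747072   0.30139503 -0.50346273]
```

View pics/top0.png

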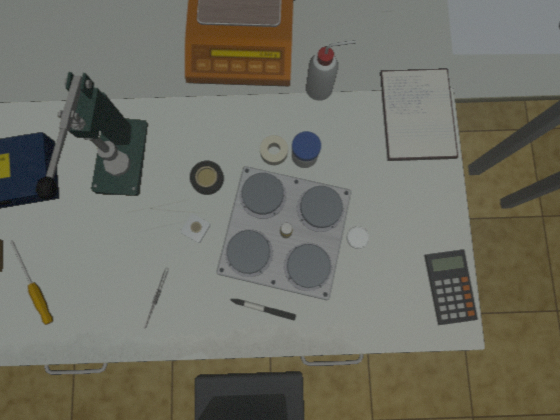

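View pics/scene0.png

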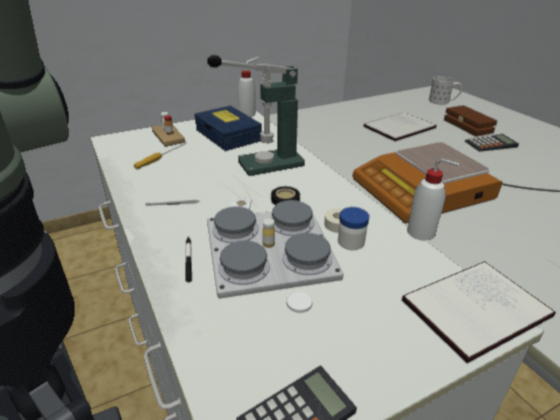

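The top view shows the plate tilted about -16°, with its covers at pixels (262,194), (321,207), (249,251) and (308,266) and the vial at (286,230). The scene view agrees. Nothing tall stands close to the outer edges of the covers. I'll refine the centres from depth and then probe.

```bash
cat > h.py <<'E'
from cell import *
import numpy as np, cv2, json
from scipy.spatial.transform import Rotation as Ro
def quat(R):
    q=Ro.from_matrix(R).as_quat(); return [q[3],q[0],q[1],q[2]]
def cloud(n,d):
    c=calibration(n); K=c["mtx"]; E=np.linalg.inv(c["extrinsics"])
    v,u=np.mgrid[:420,:560]; p=np.stack([(u-K[0][2])/K[0][0]*d,(v-K[1][2])/K[1][1]*d,d,np.ones_like(d)],-1)
    return (p@E.T)[...,:3]
def probe_rot(out,tilt=0.2):
    "tool pointing down and leaning; outward edge lowest; returns (R, sign of tool x along out), easiest wrist angle"
    z=np.array([-np.sin(tilt)*out[0],-np.sin(tilt)*out[1],-np.cos(tilt)])
    y=np.array([-out[1],out[0],0]); best=None
    for s in (1,-1):
        R=np.column_stack([np.cross(s*y,z),s*y,z]); yield R,np.sign(R[:,0]@np.r_[out,0])
E
python3 - <<'E'
from h import *
im,d=camera("top"); P=cloud("top",d)
m=((P[...,2]>.045)&(P[...,2]<.062)&(d>0)&(abs(P[...,0]-.54)<.14)&(abs(P[...,1]+.124)<.14)).astype(np.uint8)
m=cv2.morphologyEx(m,cv2.MORPH_OPEN,np.ones((5,5)))
n,L,st,ce=cv2.connectedComponentsWithStats(m)
C=[]
for i in range(1,n):
    if st[i,4]<300: continue
    q=P[L==i]; (x,y),r=cv2.minEnclosingCircle(q[:,:2].astype(np.float32))
    print(st[i,4],q.mean(0).round(4),round(x,4),round(y,4),round(r,4),np.median(q[:,2]).round(4)); C.append(q.mean(0)[:2])
C=np.array(C); c0=C.mean(0); D=C-c0
# fit yaw
far=D[np.argsort(-D[:,0])]
an=np.angle(np.mean((D[:,0]+1j*D[:,1])**4*-1))/4
print(c0,np.degrees(an),np.linalg.norm(D,axis=1))
ct={}
for k,sx,sy in (("a",1,1),("b",1,-1),("c",-1,1),("d",-1,-1)):
    R=np.array([[np.cos(an),-np.sin(an)],[np.sin(an),np.cos(an)]]); ct[k]=(c0+R@[.06*sx,.06*sy]).tolist()
print(ct); json.dump(dict(c0=c0.tolist(),yaw=an,ct=ct),open("g.json","w"))
for k,c in ct.items():
    o=np.array(c)-c0; o/=np.linalg.norm(o)
    for R,s in probe_rot(o):
        t=np.r_[np.array(c)+.031*o,.053]-R@[s*.011,0,.011]
        j=solve_ik(t+[0,0,.03],quat(R)); print(k,s,None if j is None else np.round(j,2))
E
```

```text
1362 [ 0.6147 -0.0775  0.0541] 0.6157 -0.0771 0.0427 0.0542
1393 [ 0.5843 -0.1923  0.0541] 0.5846 -0.1924 0.0426 0.0542
1446 [ 0.4998 -0.0458  0.0541] 0.5006 -0.0462 0.0427 0.0542
1498 [ 0.4688 -0.162   0.0541] 0.4692 -0.1624 0.0427 0.0541
[ 0.54191086 -0.11936765] -14.962340077126537 [0.08396412 0.08433921 0.08482246 0.08457213]
{'a': [0.6153676518793859, -0.07689295494326073], 'b': [0.5843855603364644, -0.19282444334751625], 'c': [0.4994361634751304, -0.04591086340033919], 'd': [0.4684540719322089, -0.1618423518045947]}
a -1.0 [-0.16  0.73  0.07  1.07 -0.13 -0.68]
a 1.0 [-0.16  0.73  0.07  1.07 -0.13  2.47]
b -1.0 [-0.51  0.72  0.05  1.08  0.1   0.53]
b 1.0 [-0.51  0.72  0.05  1.08  0.1  -2.61]
c -1.0 [-0.11  0.32 -0.66  0.47 -0.16 -2.21]
c 1.0 [-0.11  0.32 -0.66  0.47 -0.16  0.93]
d -1.0 [-0.63  0.3  -0.68  0.5   0.18  1.99]
d 1.0 [-0.63  0.3  -0.68  0.5   0.18 -1.15]
```

```bash
cat >> h.py <<'E'
g=json.load(open("g.json")); c0=np.array(g["c0"])
def probe(k,r=.030,start=.03,F=3.0,snap=None,turn=0.):
    c=np.array(g["ct"][k]); o=(c-c0)/np.linalg.norm(c-c0)
    o=np.array([[np.cos(turn),-np.sin(turn)],[np.sin(turn),np.cos(turn)]])@o
    R,s=min(probe_rot(o),key=lambda a:abs(solve_ik([c[0],c[1],.15],quat(a[0]))[5]-get_joint_positions()[5]))
    t=np.r_[c+r*o,.053]-R@[s*.011,0,.011]
    move_pose(t+[0,0,.08],quat(R)); move_linear(t+[0,0,start],.12); wait(.15)
    f0=get_ft_force()[2]
    hit=move_linear(t-[0,0,.009],.010,until_force=F); z=get_position()[2]-t[2]; f=get_ft_force()[2]-f0
    wait(.2); f2=get_ft_force()[2]-f0
    if snap: cv2.imwrite(snap,camera(snap.split("_")[-1][:-4])[0][:,:,::-1])
    print(k,"hit",hit,"z rel mm %.2f"%(z*1e3),"f %.2f %.2f"%(f,f2),"t",round(get_clock(),1),flush=True)
    move_linear(t+[0,0,.06],.15)
E
python3 - <<'E'
from h import *
set_gripper(0.0,20)
probe("d",snap="pics/d_scene.png")
E
```

```text
d hit True z rel mm -2.46 f 3.10 3.43 t 6.7
```

```bash
python3 - <<'E'
from h import *
probe("b",start=.012); probe("a",start=.012,snap="pics/a_wrist.png"); probe("c",start=.012)
E
```

```text
b hit True z rel mm -5.08 f 3.12 3.69 t 11.2
a hit True z rel mm -2.70 f 4.66 4.19 t 15.4
c hit True z rel mm -2.52 f 3.12 4.00 t 19.8
```

```bash
python3 - <<'E'
from h import *
probe("b",start=.012,turn=1.0,snap="pics/b_scene.png")
E
```

```text
b hit True z rel mm -5.45 f 4.49 3.89 t 24.2
```

View pics/b_scene.png

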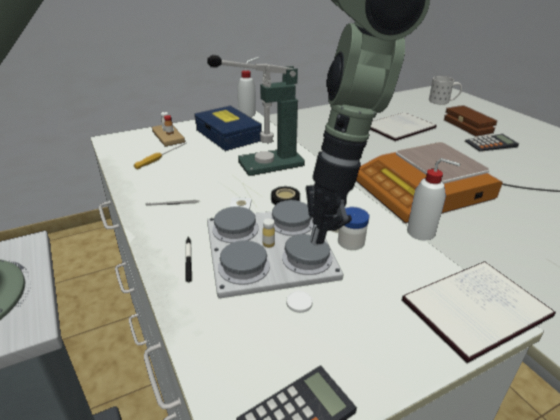

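The picture shows the fingertips at b's edge, around (318,238), with the jar at (352,228) untouched. Cover b gives about 2.5 mm more than the others at two of its edges, so b is the unseated one. Next I'll press its middle.

```bash
python3 - <<'E'
from h import *
c=np.array(g["ct"]["b"]); o=(c-c0)/np.linalg.norm(c-c0)
R,s=min(probe_rot(o,0.),key=lambda a:abs(solve_ik([c[0],c[1],.15],quat(a[0]))[5]-get_joint_positions()[5]))
t=np.r_[c,.064]
move_pose(t+[0,0,.06],quat(R)); move_linear(t+[0,0,.008],.12); wait(.15)
f0=get_ft_force()[2]; F=lambda: np.mean([get_ft_force()[2] for _ in range(3)])-f0
hit=move_linear(t-[0,0,.018],.010,until_force=17.5); print(hit,get_position()[2]-t[2],F(),get_clock())
ok=0
for i in range(40):
    f=F(); p=get_position()
    print("%.2f %.1f"%((p[2]-t[2])*1e3,f),end=" | ")
    if f<17.6: 
        tgt=np.r_[t[:2],p[2]-.0005]
        move_linear(tgt,.01,until_force=max(18.5-f,.5)); 
    wait(.1)
    ok=ok+1 if f>17 else 0
    if ok>=12: break
print(get_clock()); move_linear(t+[0,0,.07],.1)
E
```

```text
True -0.011973895219633705 13.692606334127543 28.425
-11.97 13.7 | -10.88 11.3 | -9.96 10.9 | -9.21 8.6 | -8.61 8.7 | -8.10 8.1 | -7.69 7.2 | -7.37 6.8 | -7.10 6.7 | -6.89 6.3 | -6.73 4.4 | -6.58 5.8 | -6.47 5.4 | -6.37 5.4 | -6.29 6.4 | -6.19 4.5 | -6.17 5.2 | -6.15 4.6 | -6.12 4.3 | -6.08 6.0 | -6.09 5.9 | -6.11 4.6 | -6.09 5.1 | -6.08 4.8 | -6.10 5.4 | -6.10 4.2 | -6.11 4.9 | -6.11 5.5 | -6.11 5.3 | -6.11 6.0 | -6.14 5.6 | -6.14 5.8 | -6.10 5.0 | -6.10 4.6 | -6.08 4.6 | -6.10 5.0 | -6.11 5.3 | -6.10 5.2 | -6.09 6.4 | -6.09 4.9 | 42.4333
```

```bash
python3 - <<'E'
from h import *
c=np.array(g["ct"]["b"]); t=np.r_[c,.064]
move_linear(t+[0,0,.004],.15)
f0=get_ft_force()[2]; F=lambda: np.mean([get_ft_force()[2] for _ in range(3)])-f0
cmd=-.0112; move_linear(t+[0,0,cmd],.02); t0=get_clock(); good=0; last=t0
print(t0)
while get_clock()<51:
    f=F(); p=get_position(); now=get_clock()
    if f>16.5: good+=now-last
    last=now
    print("%.2f c%.2f %.1f"%((p[2]-t[2])*1e3,cmd*1e3,f),end=" | ")
    if good>1.3: break
    if not 17.3<f<19.7:
        cmd-=np.clip((18.5-f)/10*.7e-3,-1e-3,1e-3); move_linear(t+[0,0,cmd],.02)
    else: wait(.1)
print(get_clock(),good); move_linear(t+[0,0,.03],.15); print(get_clock())
E
```

```text
44.85
-9.84 c-11.20 12.1 | -10.19 c-11.65 12.1 | -10.57 c-12.10 12.3 | -10.92 c-12.53 13.8 | -11.20 c-12.86 13.6 | -11.45 c-13.21 13.8 | -11.75 c-13.54 14.1 | -11.97 c-13.85 14.9 | -12.20 c-14.10 14.8 | -12.42 c-14.35 15.1 | -12.61 c-14.59 15.5 | -12.67 c-14.80 16.7 | -12.71 c-14.93 17.7 | -12.67 c-14.93 17.8 | -12.69 c-14.93 17.2 | -12.73 c-15.02 17.4 | -12.70 c-15.02 17.6 | -12.70 c-15.02 17.9 | -12.71 c-15.02 17.9 | -12.72 c-15.02 17.9 | 48.7 1.3500000000000014
49.15
```

```bash
python3 - <<'E'
from h import *
p=get_position(); move_linear([p[0],p[1],.2],.25); 
move_linear([.45,-.36,.24],.3)
im,d=camera("top"); P=cloud("top",d); cv2.imwrite("pics/end_top.png",im[:,:,::-1])
for k,c in g["ct"].items():
    q=P[(np.hypot(*(P[...,:2]-c).transpose(2,0,1))<.036)&(P[...,2]<.07)&(d>0)]
    A=np.c_[q[:,:2]-c,np.ones(len(q))]; s=np.linalg.lstsq(A,q[:,2],rcond=None)[0]
    print(k,len(q),"z %.4f"%s[2],"tilt",s[:2].round(4))
print(get_clock(),get_ft_force())
E
```

```text
a 1000 z 0.0541 tilt [0.0024 0.0001]
b 1013 z 0.0510 tilt [ 0.0085 -0.0041]
c 1082 z 0.0542 tilt [0.0005 0.003 ]
d 1103 z 0.0542 tilt [ 0.0005 -0.0011]
50.65 [ 0.83114177  0.20133484 -0.75118339]
```

View pics/end_top.png

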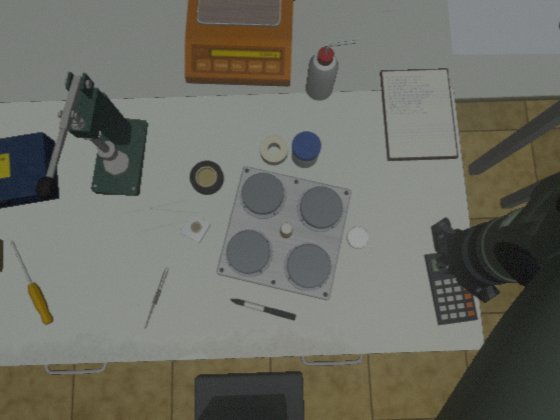

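Cover b is 3.1 mm lower, not the expected 3.5 mm, and still tilts about 0.009 rad, with the +x side high. The plug is therefore not quite in. Nothing else in the picture has moved and the hand is clear at about (480,250). I'll press once more, slightly toward the high side.

```bash
python3 - <<'E'
from h import *
c=np.array(g["ct"]["b"])+[.003,-.0015]; t=np.r_[c,.064]
move_linear(t+[0,0,.03],.35); move_linear(t+[0,0,.004],.15)
f0=get_ft_force()[2]; F=lambda: np.mean([get_ft_force()[2] for _ in range(3)])-f0
cmd=-.0142; move_linear(t+[0,0,cmd],.03); good=0; last=get_clock(); print(last)
while get_clock()<56.7:
    f=F(); p=get_position(); now=get_clock()
    if f>17: good+=now-last
    last=now
    print("%.2f c%.2f %.1f"%((p[2]-t[2])*1e3,cmd*1e3,f),end=" | ")
    if good>1.4: break
    if not 18.3<f<20.3:
        cmd-=np.clip((19.3-f)/10*1e-3,-1e-3,1e-3); move_linear(t+[0,0,cmd],.03)
    else: wait(.1)
print(get_clock(),good); move_linear(t+[0,0,.05],.25); 
move_linear([.48,-.36,.2],.4)
im,d=camera("top"); P=cloud("top",d)
for k,c in g["ct"].items():
    q=P[(np.hypot(*(P[...,:2]-c).transpose(2,0,1))<.036)&(P[...,2]<.07)&(d>0)]
    A=np.c_[q[:,:2]-c,np.ones(len(q))]; s=np.linalg.lstsq(A,q[:,2],rcond=None)[0]
    print(k,len(q),"z %.4f"%s[2],"tilt",s[:2].round(4))
print(get_clock())
E
```

```text
52.625
-12.23 c-14.20 14.7 | -12.57 c-14.66 14.0 | -12.76 c-15.19 16.8 | -12.77 c-15.44 17.9 | -12.81 c-15.58 19.0 | -12.80 c-15.58 18.9 | -12.79 c-15.58 19.6 | -12.80 c-15.58 18.1 | -12.81 c-15.70 20.1 | -12.82 c-15.70 19.8 | -12.81 c-15.70 20.1 | -12.78 c-15.70 19.9 | -12.78 c-15.70 20.5 | 54.575 1.4500000000000028
a 1005 z 0.0543 tilt [-0.0001 -0.0026]
b 1014 z 0.0510 tilt [ 0.0079 -0.0005]
c 1077 z 0.0542 tilt [ 0.0021 -0.0003]
d 1103 z 0.0542 tilt [0.0003 0.0012]
55.7333
```

```bash
python3 - <<'E'
from h import *
D=np.array([camera("top")[1] for _ in range(5)]); d=np.median(D,0); P=cloud("top",d)
for k,c in g["ct"].items():
  for r in (.02,.03,.036):
    q=P[(np.hypot(*(P[...,:2]-c).transpose(2,0,1))<r)&(P[...,2]<.07)&(d>0)]
    A=np.c_[q[:,:2]-c,np.ones(len(q))]; s=np.linalg.lstsq(A,q[:,2],rcond=None)[0]
    print(k,r,"z %.4f med %.4f min %.4f max %.4f"%(s[2],np.median(q[:,2]),q[:,2].min(),q[:,2].max()),"tilt",s[:2].round(4))
print(get_clock())
E
```

```text
a 0.02 z 0.0543 med 0.0543 min 0.0519 max 0.0564 tilt [ 0.0062 -0.0001]
a 0.03 z 0.0543 med 0.0543 min 0.0519 max 0.0570 tilt [ 0.0001 -0.0004]
a 0.036 z 0.0543 med 0.0543 min 0.0517 max 0.0570 tilt [0.0007 0.0003]
b 0.02 z 0.0511 med 0.0511 min 0.0487 max 0.0536 tilt [-0.0029 -0.005 ]
b 0.03 z 0.0510 med 0.0510 min 0.0485 max 0.0536 tilt [0.0024 0.0001]
b 0.036 z 0.0510 med 0.0510 min 0.0485 max 0.0536 tilt [0.003  0.0006]
c 0.02 z 0.0542 med 0.0542 min 0.0517 max 0.0561 tilt [0.0023 0.0043]
c 0.03 z 0.0542 med 0.0542 min 0.0517 max 0.0570 tilt [-0.0025  0.0008]
c 0.036 z 0.0542 med 0.0542 min 0.0517 max 0.0570 tilt [-0.0013  0.0012]
d 0.02 z 0.0542 med 0.0542 min 0.0509 max 0.0567 tilt [-0.0021 -0.0015]
d 0.03 z 0.0542 med 0.0542 min 0.0509 max 0.0567 tilt [ 0.0028 -0.0005]
d 0.036 z 0.0542 med 0.0542 min 0.0509 max 0.0577 tilt [ 0.0017 -0.0019]
55.9833
```

```bash
python3 -c "
from cell import *
print(close_job())"
```

```text
the job is handed in; nothing more can be done
None
```

Cover_b (far right) was the loose one. I pressed it down to a hard stop; top-camera depth, taken with the hand clear, shows it level and about 3.2 mm lower (3.5 mm expected). I did not re-press its edge to check for rocking, and handed in at about 56 s.

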